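# Put the paper roll back on its stand

## Robot

A 6-joint arm with a two-finger parallel gripper is mounted at the origin on the work surface. World frame = base frame: x ahead of the robot, y to its left, z up, the work surface at z = 0. Lengths are in m, angles in rad, forces in N, time in s.
With the tool pointing down it reaches from about 0.35 to 0.875 m from the base axis. Payload 4.2 kg.
Tool frame: the origin (TCP) lies at the very end of the fingers, on their centre line; the grasp point (between the pads) lies 19 mm behind it (r.grip_point_offset is the distance from the TCP to the grasp point, in m); z points along the fingers, y is the line along which they close (so a half turn about z gives the same grasp; the last joint's range is limited). The gripper opens to 87 mm and grips with 3 to 60 N. Pads are 19 mm wide; open, the fingers measure 117 mm over their backs; the gripper's body (75 mm by 190 mm) begins 51 mm behind the grasp point.
Start: joints at [-0.892, 0.385, 0.008, 0, -1.194, -0.259], TCP at [0.255, -0.571, 0.223] pointing down, gripper open.
Joint ranges: [-3.14, 3.14], [-1.21, 2.06], [-1.07, 1.41], [-3.16, 2.05], [-2.99, -0.16], [-3.1, 3.1]. Speed limits (rad/s): [2.79, 2.79, 3.14, 3.14, 3.14, 3.14].

## Interface

Orientations are given as [roll, pitch, yaw] about the fixed x, y, z axes, in that order (R = Rz(yaw) Ry(pitch) Rx(roll)).
In Python, from cell import r gives the robot as it stands.
- The arm moves only by the tool step_arm, never from a script. Its argument "increments" is a list of rows, each a list of 4 numbers: the shift along the world's x, y, z in mm, then the turn about the world's z in rad. In form: [[dx, dy, dz, spin], ...]. A call has 1 to 12 rows; each row is the pose to reach, as a shift and turn from the pose commanded when the call began; what a row does not reach only later rows make up. A row lasts 1/10 s, in which the tool goes at most 50 mm and 8.59 degrees, less where a joint would pass 70% of its speed; a pose out of reach is approached as far as the arm can. A call with a gripper value outside its range is refused whole. "grip" is the opening, from -1 (shut) to 1 (fully open), set as the call begins (left out, the last holds). The fingers move at their own pace and stop on an object; "newtons" is the grip in N (left out, the last holds). Time passes only in rows, so rows that repeat a pose let the fingers close. It gives the time, the measured TCP pose, the force, the opening and the grip force at its end, in the units of the state.
- r.state(): the state, without advancing time (a new reading comes with each control period).
- r.snapshot(name): name is "side" or "top" or "wrist"; returns a dict with "color" (480x640x3 uint8, red, green, blue), "depth" (480x640 float32, m along the optical axis (not along the pixel's ray), 0 where there is no reading), "K" (3x3 intrinsics, pixels), "world_to_cam" (4x4, takes a point from world to camera coordinates); the wrist camera has in their place "tool_from_camera" (4x4, takes a point from camera to tool coordinates, whose origin is the TCP and whose axes are the flange's). Camera axes: x right, y up, looking along -z (the intrinsics and any distortion apply to the point x, -y, -z); pixel columns grow to the right and rows downward; lengths in m; the calibration is good to about 2 mm. A picture is of the moment at which its call begins: read the wrist's pose just before it.
- r.hand_in(): hands the job in; it is judged then, once.
Trained networks look in the newest picture that a camera, given by its name, has taken for a name from the list of things; names that differ only in an ending like _2 or _b are one class to them, and where a whole thing is asked for, a point or a joint stands for the part that bears it (a point fixed in the world has none). Each returns a list of dicts, best first, with "p" (0 to 1); they miss things now and then, are a little off and sometimes report something else, mostly with a low value. They report only what shows in the picture. A call takes as long as a camera call. They do not tell look-alikes from the thing itself.
- r.boxes_of(thing, camera): "bbox" ([left, top, width, height] in pixels, round what is visible of it).
The state is a dict: "clock": time; "joints": joint angles; "joint_velocities": joint speeds; "tau": joint torques, N m; "ee_pos": TCP position; "tcp_rot": TCP orientation; "force": force on the tool from outside, world axes, zero at the start; "moment": the same for the moment, N m; "opening": finger opening in m; "grip_force": force on a finger pad.
Only numpy, scipy, OpenCV 4.12 (cv2) and the standard library are available. Lean on these libraries where they do the work, as an engineer would, in place of code of your own. Each camera call takes 0.05 s, during which the arm holds its last target. There are 200 camera calls.

## Task

Put the part-used paper roll back on the stand: swing the stand's tear arm right out until it clicks into its open position, lower the roll over the spindle (do not let it drop) until it sits flat on the base, then swing the arm back in so that it rests against the roll. Take care not to shift or knock over the toothbrush tumbler, the shampoo, the soap pump or the mirror.

Things in the scene. Friction and masses are not known exactly. Their poses are not given: they have to be found in the camera images.
- stand: Paper-roll stand, fixed to the vanity top, at the robot's left or right, turned up to 1.9 rad. Round aluminium base 144 mm across, 12 mm thick; from its centre rises a wooden spindle 29 mm in diameter, straight to 98 mm above the vanity top, then narrowing to its tip at 115 mm. Origin: centre of the base's underside; z up. Its tear arm hinges at x = +60.5 mm, y = 0 in this frame.
- spindle_foot (a point): Point on the spindle's axis at the top face of the base, 12 mm above the vanity top: the roll's underside centre belongs here. The core leaves 5.5 mm of play all round the spindle.
- tear_arm (a joint): Angle of the tear arm, rad: 0 closed (the bar is in a roll's way), 2.2 open at its end stop. Seen from above it opens clockwise. In the stand's frame the crank points from the hinge at 160 deg minus this angle. An over-centre spring (0.04 N m, changing over at 1.15 rad) snaps it to the nearer end; 1 to 4 N on the crank moves it. Against the mounted roll it reads 0.1 to 0.45.
- tear_hinge (a point): Point on the tear arm's upright hinge axis, 136 mm above the vanity top. The arm is a hairpin of 8 mm dark steel wire: one leg rises on the hinge axis (out of a boss 18 mm across, 28 mm high), a level crank 45 mm long runs out from it at 136 mm (wire centre; top at 140 mm), and the free bar hangs from the crank's end down to 34 mm.
- tear_corner (a point): Bend of the wire where the crank meets the free bar, 45 mm from the hinge axis, 136 mm above the vanity top; moves with the arm.
- roll: Part-used white paper roll standing on end on the vanity top between the tumbler and the shampoo: 66 mm in diameter, 95 mm tall, brown core with a 40 mm bore right through; rigid, firm, about 85 g. Origin: centre of its underside; z along the core, up.
- tumbler: Bystander: blue ceramic tumbler holding two toothbrushes, 74 mm across at the rim, 100 mm tall (brushes to 157 mm, leaning out no farther than the rim). Stands 8 to 20 mm from the roll. Origin: centre of its underside.
- shampoo: Bystander: orange shampoo bottle with a yellow label band and white cap, 57 mm in diameter, 185 mm tall. Stands 18 to 33 mm from the roll, roughly across from the tumbler. Origin: centre of its underside.
- soap_pump: Bystander: green soap bottle 58 mm in diameter with a steel pump head, 162 mm tall, spout reaching 43 mm out. Stands close beside the stand's base. Origin: centre of its underside.
- mirror: Bystander: round shaving mirror on a foot 124 mm in diameter; mirror disc 164 mm across and 16 mm thick, from 128 to 292 mm above the vanity top, centred over the foot and facing its own +x. Stands towards the far side, in the middle. Origin: centre of the foot's underside.
Not all that is in view belongs to the job. Of the things that look like the roll, take the one that is farthest from the robot's base at the start.

How it is judged:
By the outcome, as a careful person would: the job done as asked, in the order asked, and still so for the second after the job is handed in, with the robot touching nothing.
It also fails if it takes over 70 s, if anything falls off the work surface, if the arm or the gripper's body presses on something with over 40 N, if the wrist force passes 120 N, or if a joint passes its speed limit or range.

## Working session

There is one attempt and no reset: what is moved stays moved. The work goes in short steps, Python scripts to look and compute and a tool call to move; the robot and the scene stay as the last step left them, time stands still between calls to the robot, and variables do not carry over. Pictures are saved under pics/ and viewed, at most 10 in all, crops included, and the job is handed in when it is done.

Besides the shell and the picture viewer there is one more tool, called after "Request:" by a JSON object that holds its "api" and its "payload". step_arm: Moves the arm, as the interface text tells. Its arguments: {"type":"object","properties":{"increments":{"type":"array","items":{"type":"array","items":{"type":"number"}}},"grip":{"type":"number"},"newtons":{"type":"number"}},"required":["increments"]}

```bash
mkdir -p pics; cat > h.py <<'E'
import numpy as np, cv2
from cell import r
def pts(s,mask=None):
    K=s["K"];d=s["depth"];v,u=np.mgrid[:480,:640]
    X=(u-K[0,2])/K[0,0]*d;Y=(v-K[1,2])/K[1,1]*d
    P=np.stack([X,-Y,-d,np.ones_like(d)],-1)
    return P@np.linalg.inv(s["world_to_cam"]).T
E
python3 - <<'E'
from h import *
print(r.state())
ims=[]
for c in ["top","side"]:
    s=r.snapshot(c); np.savez(c+"0.npz",**s); cv2.imwrite(f"pics/{c}0.png",s["color"][...,::-1])
    P=pts(s)
    for t in ["stand","tear_arm","roll","tumbler","shampoo","soap_pump","mirror"]:
        for b in r.boxes_of(t,c)[:3]:
            x,y,w,h=map(int,b["bbox"]); q=P[y:y+h,x:x+w].reshape(-1,4)[:,:3]; ok=s["depth"][y:y+h,x:x+w].ravel()>0
            q=q[ok&(q[:,2]>.01)]
            print(c,t,round(b["p"],2),(x,y,w,h),np.round(np.median(q,0),3) if len(q) else None, np.round(q.max(0),3) if len(q) else None)
E
```

```text
{'clock': 0.0, 'joints': array([-8.92415764e-01,  3.85542431e-01,  6.64587444e-03, -5.31281130e-04,
       -1.19399452e+00, -2.58623934e-01]), 'joint_velocities': array([-1.70945241e-03, -9.11544055e-05, -2.49528053e-04, -4.47929318e-04,
       -1.41811084e-04, -2.09519067e-04]), 'tau': array([-1.02445891e-03, -3.90659273e+01,  1.87404406e+01,  4.21986312e+00,
        1.10150772e-02, -1.91664330e-04]), 'ee_pos': array([ 0.25450767, -0.57017834,  0.22147118]), 'tcp_rot': array([ 3.13944128e+00, -5.85629379e-05, -2.72203196e+00]), 'force': array([ 0.50646418, -0.75463176, -0.64895303]), 'moment': array([ 0.0165072 ,  0.05809989, -0.05552855]), 'grip_force': 0.0, 'opening': 0.08668295473409052}
top stand 0.58 (182, 213, 62, 62) [0.528 0.242 0.013] [0.6   0.32  0.144]
top tear_arm 0.74 (202, 221, 32, 15) [0.553 0.229 0.015] [0.582 0.274 0.144]
top roll 0.97 (385, 321, 39, 28) [ 0.319 -0.182  0.093] [ 0.349 -0.15   0.1  ]
top roll 0.81 (337, 270, 33, 33) [ 0.425 -0.073  0.094] [ 0.456 -0.038  0.101]
top roll 0.67 (416, 275, 40, 32) [ 0.409 -0.251  0.093] [ 0.441 -0.222  0.1  ]
top tumbler
[... 564 characters left out ...]
, 276, 26, 49) [0.544 0.21  0.107] [0.554 0.26  0.142]
side roll 0.76 (398, 218, 31, 48) [ 0.396 -0.23   0.076] [ 0.44  -0.15   0.098]
side roll 0.67 (348, 250, 31, 54) [ 0.413 -0.053  0.072] [ 0.495 -0.037  0.097]
side roll 0.59 (351, 201, 5, 42) [ 0.548 -0.211  0.061] [ 0.597 -0.145  0.097]
side tumbler 0.55 (352, 160, 32, 42) [ 0.574 -0.286  0.117] [ 0.61  -0.144  0.188]
side shampoo 0.93 (354, 191, 25, 64) [ 0.469 -0.149  0.109] [ 0.606 -0.071  0.188]
side soap_pump 0.79 (173, 340, 50, 84) [0.445 0.342 0.082] [0.595 0.377 0.163]
side mirror 0.83 (212, 132, 61, 129) [ 0.722 -0.021  0.2  ] [0.893 0.055 0.292]
side mirror 0.59 (353, 161, 30, 42) [ 0.574 -0.283  0.124] [ 0.61  -0.144  0.188]
```

```bash
python3 - <<'E'
import cv2
a=cv2.imread("pics/top0.png")[90:360,110:510]; cv2.imwrite("pics/top1.png",cv2.resize(a,None,fx=2,fy=2,interpolation=2))
E
```

```text
(no output)
```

View pics/top1.png

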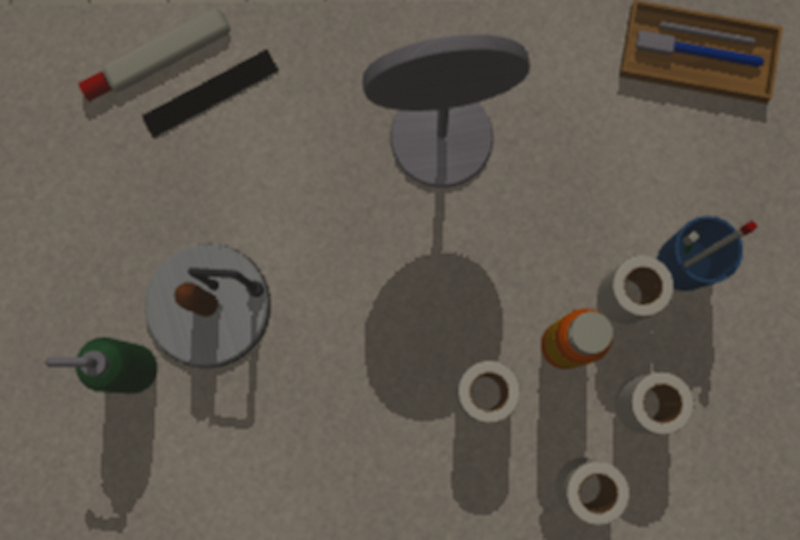

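The picture shows four rolls. The one between the tumbler and the shampoo, at full-picture pixel (431,232), is the farthest. The stand is at (213,242), with the arm closed and the hinge on its right at (238,235). The soap pump is to the left of the base.

```bash
python3 - <<'E'
from h import *
from scipy.optimize import least_squares
s=np.load("top0.npz");P=pts(s)[...,:3].copy();C=s["color"];ok=s["depth"]>0
print("cam",np.linalg.inv(s["world_to_cam"])[:3,3])
def reg(x0,y0,rad,z0,z1):
    m=ok&(np.hypot(P[...,0]-x0,P[...,1]-y0)<rad)&(P[...,2]>z0)&(P[...,2]<z1); return P[m],C[m]
def circ(q,R):  # outer hull fit
    h=cv2.convexHull(q[:,:2].astype(np.float32))[:,0]
    f=least_squares(lambda p:np.hypot(h[:,0]-p[0],h[:,1]-p[1])-R,h.mean(0),loss="soft_l1",f_scale=.001)
    g=cv2.minEnclosingCircle(h); return np.round(f.x,4),np.round(g[0],4),round(g[1],4),len(q)
# roll
v,u=232,431
print(P[v-14:v+15:4,u-14:u+15:4,2].round(3))
q,_=reg(.53,-.23,.08,.085,.1)
print("white top pts",q.mean(0),q.min(0),q.max(0))
for n,(x,y,rad,z0,z1,R) in dict(stand=(.528,.242,.09,.008,.017,.072),roll=(.531,-.238,.045,.088,.102,.033),shampoo=(.474,-.155,.05,.17,.2,.02),tumb=(.58,-.31,.05,.085,.105,.037),soap=(.457,.323,.05,.06,.12,.029),mir=(.71,-.02,.09,.005,.02,.062)).items():
    q,_=reg(x,y,rad,z0,z1); print(n,circ(q,R) if len(q)>5 else len(q), q.mean(0).round(3))
q,c=reg(.528,.242,.1,.125,.15); print("crank",len(q));print(np.round(q,3)[::3].tolist())
q,c=reg(.528,.242,.1,.095,.12); print("spindle top",len(q),q.mean(0).round(4))
print(np.round(q,3)[::2].tolist())
E
```

```text
cam [ 4.05136143e-01 -7.93256529e-04  1.10783995e+00]
[[-0.001  0.002 -0.     0.094  0.003  0.002  0.044  0.081]
 [ 0.     0.092  0.094  0.094  0.095  0.096  0.038  0.069]
 [ 0.09   0.093  0.073  0.064  0.076  0.097  0.097  0.056]
 [ 0.097  0.099  0.01   0.024  0.052  0.076  0.095  0.096]
 [ 0.094  0.096 -0.001  0.003  0.038  0.068  0.097  0.092]
 [ 0.095  0.096  0.003 -0.001  0.033  0.078  0.095  0.095]
 [ 0.081  0.097  0.095  0.095  0.095  0.096  0.096  0.001]
 [ 0.054  0.081  0.094  0.097  0.096  0.093  0.001 -0.002]]
white top pts [ 0.53781911 -0.24403303  0.09455541] [ 0.503197   -0.30831313  0.08522451] [ 0.59157837 -0.206386    0.09999455]
stand (array([0.5309, 0.2497]), array([0.5258, 0.2531]), 0.0778, 2432) [0.527 0.249 0.012]
roll (array([ 0.5355, -0.2389]), array([ 0.5357, -0.2393]), 0.033, 488) [ 0.535 -0.239  0.095]
shampoo (array([ 0.4788, -0.1658]), array([ 0.4798, -0.165 ]), 0.022, 378) [ 0.478 -0.165  0.185]
tumb (array([ 0.5737, -0.3102]), array([ 0.5742, -0.3099]), 0.0377, 330) [ 0.574 -0.312  0.097]
soap (array([0.4586, 0.3351]), array([0.4583, 0.3348]), 0.0292, 4
[... 3268 characters left out ...]
 [0.473, 0.313, 0.109], [0.474, 0.311, 0.102], [0.471, 0.317, 0.117], [0.471, 0.313, 0.115], [0.471, 0.31, 0.11], [0.468, 0.318, 0.119], [0.469, 0.313, 0.115], [0.469, 0.311, 0.109], [0.47, 0.309, 0.1], [0.466, 0.314, 0.12], [0.467, 0.312, 0.113], [0.467, 0.309, 0.108], [0.464, 0.316, 0.118], [0.464, 0.312, 0.117], [0.465, 0.31, 0.11], [0.465, 0.309, 0.101], [0.462, 0.314, 0.117], [0.462, 0.311, 0.113], [0.463, 0.309, 0.108], [0.463, 0.308, 0.098], [0.46, 0.311, 0.12], [0.461, 0.31, 0.11], [0.461, 0.307, 0.107], [0.458, 0.312, 0.116], [0.458, 0.309, 0.114], [0.459, 0.307, 0.106], [0.456, 0.31, 0.116], [0.456, 0.308, 0.109], [0.457, 0.308, 0.095], [0.455, 0.308, 0.103], [0.452, 0.307, 0.105]]
```

Request:
{"api": "step_arm", "payload": {"increments": [[0, 0, 30, 0], [20, 60, 45, 0], [37, 108, 45, 0], [53, 156, 45, 0], [69, 204, 45, 0], [85, 252, 45, 0], [101, 300, 45, 0], [118, 348, 45, 0], [134, 396, 45, 0], [150, 444, 45, 0], [166, 492, 45, 0], [180, 530, 45, 0]], "grip": -1}}

```text
clock: 2.0
ee_pos: [0.4311, -0.0492, 0.2682]
tcp_rot: [-3.141, 0.002, -2.721]
force: [1.0, -0.6, 0.0]
opening: 0.003
grip_force: 0.0
```

Request:
{"api": "step_arm", "payload": {"increments": [[10, 30, 0, 0], [25, 74, 0, 0], [41, 122, 0, 0], [57, 170, 0, 0], [73, 217, 0, 0], [85, 250, 0, 0], [90, 263, 0, 0], [90, 263, 0, 0], [90, 263, 0, 0], [90, 263, 0, 0]]}}

```text
clock: 3.0
ee_pos: [0.5206, 0.2105, 0.2679]
tcp_rot: [-3.142, 0.0, -2.723]
force: [-1.0, -0.2, -0.2]
opening: 0.0003
grip_force: 0.0
```

```bash
python3 - <<'E'
from h import *
st=r.state(); print(st["clock"],st["ee_pos"],st["tcp_rot"],st["joints"],st["opening"],st["force"])
s=r.snapshot("wrist"); cv2.imwrite("pics/w0.png",s["color"][...,::-1]); np.savez("w0.npz",**s,ee=st["ee_pos"],rot=st["tcp_rot"])
print(s["tool_from_camera"].round(3))
s=r.snapshot("top"); C=s["color"]; cv2.imwrite("pics/t2.png",C[...,::-1])
E
```

```text
3.0 [0.52064689 0.21049805 0.26792061] [-3.14158585e+00  1.11726736e-04 -2.72300472e+00] [ 6.72764869e-01  2.47444830e-01 -7.56355144e-02  3.65673338e-05
 -1.24760956e+00 -1.82498487e+00] 0.00028127667147620706 [-1.00903395 -0.15411308 -0.20668316]
[[-0.     0.965  0.264  0.072]
 [ 1.     0.    -0.     0.   ]
 [-0.     0.264 -0.965 -0.164]
 [ 0.     0.     0.     1.   ]]
```

```bash
cat >> h.py <<'E'
from scipy.spatial.transform import Rotation
def wpts(s,ee,rot):
    T=np.eye(4);T[:3,:3]=Rotation.from_euler("xyz",rot).as_matrix();T[:3,3]=ee
    q=dict(s);q={k:s[k] for k in ("K","depth")};q["world_to_cam"]=np.linalg.inv(T@s["tool_from_camera"]);return pts(q)[...,:3]
E
python3 - <<'E'
from h import *
s=np.load("w0.npz");P=wpts(s,s["ee"],s["rot"]);D=s["depth"]
for z0,z1 in [(.128,.15),(.1,.12),(.008,.016)]:
    m=(D>0)&(P[...,2]>z0)&(P[...,2]<z1); q=P[m]; print(z0,m.sum(),q.min(0).round(3),q.max(0).round(3),np.median(q,0).round(3)) if m.sum() else 0
E
```

```text
0.128 1657 [0.446 0.187 0.128] [0.555 0.347 0.15 ] [0.468 0.324 0.138]
0.1 2453 [0.43  0.187 0.1  ] [0.553 0.358 0.12 ] [0.479 0.31  0.112]
0.008 17316 [ 0.43  -0.085  0.008] [0.785 0.329 0.016] [0.549 0.214 0.013]
```

View pics/w0.png

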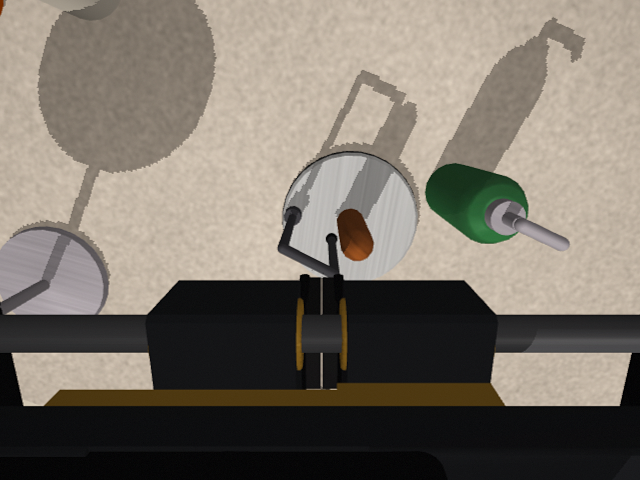

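The wrist view agrees with the top view: the crank runs from (283,248) to (335,272) with the spindle at (355,240). Next I lower the closed fingers behind the crank and sweep it open.

Request:
{"api": "step_arm", "payload": {"increments": [[0, 12, -20, 0], [0, 12, -50, 0], [0, 12, -85, 0], [0, 12, -115, 0], [0, 12, -135, 0], [0, 12, -143, 0], [0, 12, -143, 0], [0, 12, -143, 0]]}}

```text
clock: 3.9
ee_pos: [0.5218, 0.2239, 0.1259]
tcp_rot: [3.141, 0.002, -2.722]
force: [-0.2, 0.2, -0.5]
opening: 0.0002
grip_force: 0.0
```

```bash
python3 - <<'E'
import numpy as np
H=np.array([548,191]);st=np.array([520.6,222.5])
for t in [0,.2,.4,.6,.8,1,1.2,1.4,1.6,1.8,2.,2.2]:
    f=np.radians(86.8)-t; d=20
    c=H+30*np.array([np.cos(f),np.sin(f)])+d*np.array([-np.sin(f),np.cos(f)]); print(t,(c-st).round(0))
E
```

```text
0 [ 9. -0.]
0.2 [16.  3.]
0.4 [23.  4.]
0.6 [30.  4.]
0.8 [37.  3.]
1 [44.  1.]
1.2 [50. -3.]
1.4 [55. -8.]
1.6 [ 59. -14.]
1.8 [ 62. -21.]
2.0 [ 63. -28.]
2.2 [ 63. -35.]
```

Request:
{"api": "step_arm", "payload": {"increments": [[8, -1, 0, 0], [15, 2, 0, 0], [22, 3, 0, 0], [29, 3, 0, 0], [36, 2, 0, 0], [42, 0, 0, 0], [48, -3, 0, 0], [54, -9, 0, 0], [58, -15, 0, 0], [61, -22, 0, 0], [62, -29, 0, 0], [62, -30, 0, 0]]}}

```text
clock: 5.1
ee_pos: [0.5832, 0.1926, 0.1247]
tcp_rot: [-3.141, 0.0, -2.723]
force: [0.2, -0.3, -0.5]
opening: 0.0006
grip_force: 0.0
```

```bash
python3 - <<'E'
from h import *
s=r.snapshot("top");print(r.state()["force"],r.state()["ee_pos"]); cv2.imwrite("pics/t3.png",cv2.resize(s["color"][170:330,130:290,::-1],None,fx=3.5,fy=3.5))
E
```

```text
[-0.09113604  0.49984174 -0.16076644] [0.58310152 0.19292486 0.12472865]
```

View pics/t3.png

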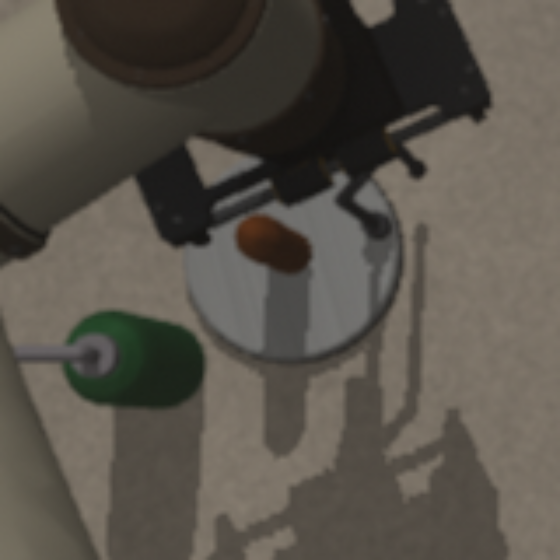

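Request:
{"api": "step_arm", "payload": {"increments": [[0, 4, 20, 0], [-2, 6, 60, 0], [-20, 0, 105, 0], [-55, -30, 140, 0.1], [-90, -65, 150, 0.25], [-112, -110, 150, 0.4], [-115, -155, 150, 0.55], [-115, -200, 150, 0.7], [-115, -245, 150, 0.85], [-115, -290, 150, 1.0], [-110, -330, 150, 1.15], [-100, -370, 150, 1.3]], "grip": 1}}

```text
clock: 6.35
ee_pos: [0.481, -0.1692, 0.2754]
tcp_rot: [-3.14, -0.0, -1.538]
force: [1.2, -0.1, 0.2]
opening: 0.0843
grip_force: 0.0
```

Request:
{"api": "step_arm", "payload": {"increments": [[15, -20, 0, 0.13], [30, -40, 0, 0.26], [45, -55, 0, 0.4], [52, -61, 0, 0.43], [52, -61, 0, 0.43], [52, -61, 0, 0.43], [52, -61, 0, 0.43]]}}

```text
clock: 7.05
ee_pos: [0.5331, -0.2281, 0.2749]
tcp_rot: [-3.141, -0.0, -1.113]
force: [0.6, 0.4, -0.3]
opening: 0.0872
grip_force: 0.0
```

```bash
python3 - <<'E'
from h import *
st=r.state(); print(st["clock"],st["ee_pos"],st["tcp_rot"],st["joints"],st["opening"])
s=r.snapshot("wrist"); np.savez("w1.npz",**s,ee=st["ee_pos"],rot=st["tcp_rot"])
P=wpts(s,st["ee_pos"],st["tcp_rot"]);D=s["depth"];m=(D>0)&(P[...,2]>.09)&(P[...,2]<.1)
q=P[m&(np.hypot(P[...,0]-.5355,P[...,1]+.239)<.045)]
if len(q)>5: h=cv2.convexHull(q[:,:2].astype(np.float32)); print(len(q),cv2.minEnclosingCircle(h),q.mean(0))
cv2.imwrite("pics/w1.png",s["color"][...,::-1])
s=r.snapshot("top");P=pts(s)[...,:3]; D=s["depth"]
q=P[(D>0)&(np.hypot(P[...,0]-.55,P[...,1]-.19)<.055)&(P[...,2]>.13)&(P[...,2]<.15)];print("crank",np.round(q[::4,:2],3).tolist())
cv2.imwrite("pics/t4.png",cv2.resize(s["color"][90:360,110:510,::-1],None,fx=2,fy=2))
E
```

```text
7.05 [ 0.53312906 -0.22812274  0.27489115] [-3.14137774e+00 -4.95974792e-05 -1.11340505e+00] [-1.25177007e-01  2.75824419e-01 -1.95419599e-02 -8.03048381e-05
 -1.27522320e+00  5.82591674e-01] 0.08716830568113611
3007 ((0.5364490747451782, -0.23987999558448792), 0.033063407987356186) [ 0.53682482 -0.24088006  0.09644753]
crank [[0.586, 0.164], [0.583, 0.164], [0.581, 0.168], [0.58, 0.159], [0.579, 0.164], [0.577, 0.17], [0.577, 0.162], [0.574, 0.165], [0.573, 0.17], [0.57, 0.174], [0.568, 0.178], [0.568, 0.169], [0.566, 0.174], [0.564, 0.178], [0.562, 0.182], [0.563, 0.175], [0.56, 0.178], [0.558, 0.182], [0.556, 0.186], [0.554, 0.19], [0.554, 0.182], [0.552, 0.186], [0.549, 0.189], [0.548, 0.195], [0.548, 0.187], [0.547, 0.187]]
```

View pics/w1.png

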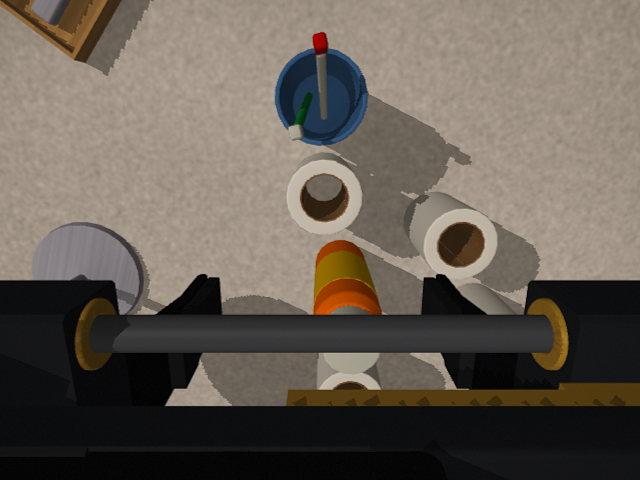

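The wrist view shows the tumbler at (320,95), the target roll at (324,195) and the shampoo at (345,275) in one line, perpendicular to the closing axis. The tear arm is open: its crank points at -39°.

Request:
{"api": "step_arm", "payload": {"increments": [[2, -10, 0, 0], [2, -10, -30, 0], [2, -10, -75, 0], [2, -10, -115, 0], [2, -10, -150, 0], [2, -10, -180, 0], [2, -10, -200, 0], [2, -10, -211, 0], [2, -10, -216, 0], [2, -10, -216, 0], [2, -10, -216, 0]]}}

```text
clock: 8.25
ee_pos: [0.5365, -0.2389, 0.0598]
tcp_rot: [-3.14, -0.002, -1.113]
force: [-0.2, -0.4, 1.0]
opening: 0.0868
grip_force: 0.0
```

Request:
{"api": "step_arm", "payload": {"increments": [[0, 0, 0, 0], [0, 0, 0, 0], [0, 0, 0, 0], [0, 0, 0, 0], [0, 0, 0, 0], [0, 0, 0, 0], [0, 0, 0, 0], [0, 0, 0, 0]], "grip": -1, "newtons": 12}}

```text
clock: 9.05
ee_pos: [0.5357, -0.2387, 0.0591]
tcp_rot: [-3.141, -0.0, -1.113]
force: [-0.7, 1.5, 4.5]
opening: 0.0669
grip_force: 12.0
```

Request:
{"api": "step_arm", "payload": {"increments": [[0, 0, 5, 0], [0, 0, 15, 0], [0, 0, 35, 0], [0, 0, 60, 0], [0, 0, 90, 0], [0, 0, 125, 0], [0, 0, 160, 0], [0, 0, 190, 0], [0, 0, 208, 0], [0, 0, 215, 0], [0, 0, 215, 0]]}}

```text
clock: 10.15
ee_pos: [0.5357, -0.2386, 0.2744]
tcp_rot: [-3.14, -0.001, -1.114]
force: [-0.5, -0.0, -0.6]
opening: 0.0666
grip_force: 12.0
```

```bash
python3 - <<'E'
from h import *
st=r.state(); print(st["clock"],st["ee_pos"],st["tcp_rot"],st["opening"],st["force"])
s=r.snapshot("side"); cv2.imwrite("pics/s5.png",s["color"][100:400,150:470,::-1].repeat(2,0).repeat(2,1))
s=r.snapshot("top");P=pts(s)[...,:3]; D=s["depth"]
q=P[(D>0)&(np.hypot(P[...,0]-.53,P[...,1]-.249)<.025)&(P[...,2]>.09)&(P[...,2]<.13)];print("spindle",q.mean(0),q[q[:,2]>.109].mean(0))
E
```

```text
10.15 [ 0.53570494 -0.23859737  0.27439062] [-3.14006046e+00 -7.65195661e-04 -1.11353658e+00] 0.06662081726081964 [-0.46552958 -0.03601941 -0.60110827]
spindle [0.52960086 0.24643268 0.10729418] [0.53143928 0.24849874 0.11275274]
```

View pics/s5.png

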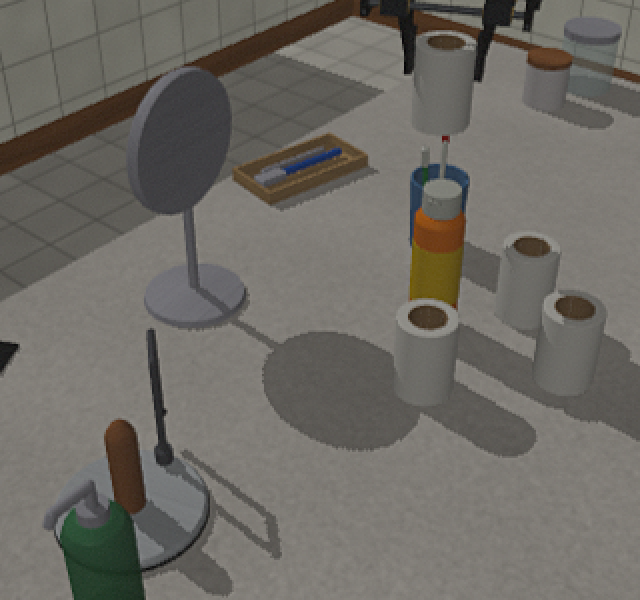

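The side view shows the roll held upright at (443,85), above the tumbler and shampoo, which have not moved. The tear arm is open at (155,390). I'm carrying the roll to the stand.

Request:
{"api": "step_arm", "payload": {"increments": [[-5, 10, 0, 0], [-12, 30, 0, 0], [-25, 65, 0, -0.02], [-40, 105, 0, -0.04], [-50, 148, 0, -0.06], [-55, 192, 0, -0.08], [-55, 236, 0, -0.1], [-50, 280, 0, -0.12], [-40, 324, 0, -0.14], [-30, 366, 0, -0.16], [-20, 404, 0, -0.16], [-12, 435, 0, -0.16]]}}

```text
clock: 11.45
ee_pos: [0.5227, 0.1986, 0.2724]
tcp_rot: [3.139, -0.0, -1.272]
force: [0.6, -1.5, -0.3]
opening: 0.0666
grip_force: 12.0
```

Request:
{"api": "step_arm", "payload": {"increments": [[3, 25, 0, 0], [6, 42, 0, 0], [7, 51, 0, 0], [7, 53, 0, 0], [7, 53, 0, 0], [7, 53, 0, 0], [7, 53, 0, 0]]}}

```text
clock: 12.15
ee_pos: [0.5305, 0.2485, 0.274]
tcp_rot: [-3.141, 0.0, -1.275]
force: [0.3, -0.5, -0.2]
opening: 0.0668
grip_force: 12.0
```

```bash
python3 - <<'E'
from h import *
st=r.state(); print(st["clock"],st["ee_pos"],st["tcp_rot"],st["opening"],st["force"],st["joints"])
s=r.snapshot("wrist"); cv2.imwrite("pics/w6.png",s["color"][...,::-1])
P=wpts(s,st["ee_pos"],st["tcp_rot"]);D=s["depth"]
q=P[(D>0)&(np.hypot(P[...,0]-.53,P[...,1]-.249)<.045)&(P[...,2]>.2)&(P[...,2]<.33)];print(len(q),q.min(0),q.max(0))
E
```

```text
12.15 [0.53053455 0.24845613 0.27396298] [-3.14126654e+00  1.37454666e-04 -1.27455353e+00] 0.06684261410018688 [ 0.31017452 -0.48606468 -0.22143645] [ 7.14258137e-01  2.86686759e-01 -6.79282452e-03  7.06683122e-06
 -1.27696291e+00 -4.18017410e-01]
25356 [0.49048363 0.21387011 0.21590908] [0.57491444 0.27466549 0.32995315]
```

View pics/w6.png

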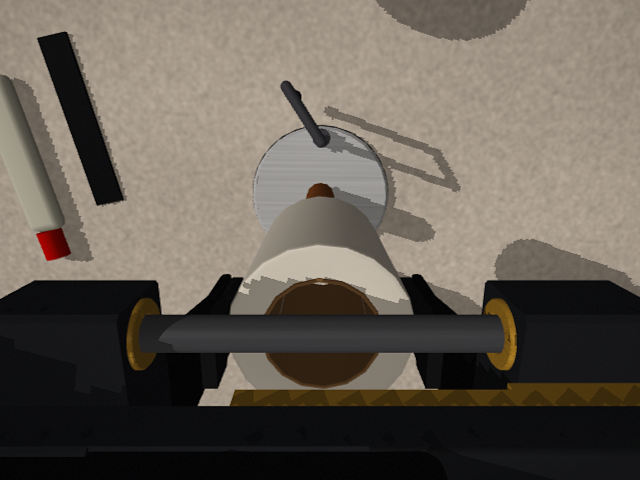

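The wrist view shows the roll (centred near column 320), the spindle at (320,190) and the hinge at (320,138) in one line. I'll measure the roll's centre relative to the stand.

```bash
python3 - <<'E'
from h import *
from scipy.optimize import least_squares
st=r.state(); s=r.snapshot("wrist"); D=s["depth"];P=wpts(s,st["ee_pos"],st["tcp_rot"])
c=np.array([.5308,.248])
def fit(z0,z1,R,rad,p0):
    q=P[(D>0)&(np.hypot(P[...,0]-p0[0],P[...,1]-p0[1])<rad)&(P[...,2]>z0)&(P[...,2]<z1)]
    f=least_squares(lambda p:np.hypot(q[:,0]-p[0],q[:,1]-p[1])-R,p0,loss="soft_l1",f_scale=.001); return len(q),f.x.round(4),np.median(abs(f.fun)).round(4)
for a in (.225,.245,.265,.285): print("roll",a,fit(a,a+.02,.033,.042,c))
q=P[(D>0)&(np.hypot(*(P[...,:2]-c).transpose(2,0,1))<.034)&(P[...,2]>.25)];print(np.percentile(q[:,2],[50,90,99]))
q=P[(D>0)&(np.hypot(P[...,0]-.53,P[...,1]-.249)<.09)&(P[...,2]>.008)&(P[...,2]<.016)]
h=cv2.convexHull(q[:,:2].astype(np.float32))[:,0]
# base outer rim on hinge side
hh=h[(h-c)@[.29,-.957]>.0]; f=least_squares(lambda p:np.hypot(hh[:,0]-p[0],hh[:,1]-p[1])-.072,c,loss="soft_l1",f_scale=.001);print("base",f.x,len(hh))
print("spin",fit(.03,.09,.0145,.02,c))
E
```

```text
roll 0.225 (1434, array([0.5222, 0.2352]), np.float64(0.0039))
roll 0.245 (1914, array([0.5436, 0.2414]), np.float64(0.0048))
roll 0.265 (1897, array([0.531 , 0.2472]), np.float64(0.0003))
roll 0.285 (4183, array([0.5323, 0.2453]), np.float64(0.0029))
[0.37241518 0.39036497 0.39340308]
base [0.5315895  0.24991983] 39
spin (234, array([0.5316, 0.2497]), np.float64(0.0001))
```

Request:
{"api": "step_arm", "payload": {"increments": [[0.5, 2, -5, 0], [0.5, 2, -20, 0], [0.5, 2, -45, 0], [0.5, 2, -70, 0], [0.5, 2, -85, 0], [0.5, 2, -92, 0], [0.5, 2, -100, 0], [0.5, 2, -108, 0], [0.5, 2, -116, 0], [0.5, 2, -124, 0], [0.5, 2, -130, 0], [0.5, 2, -130, 0]]}}

```text
clock: 13.45
ee_pos: [0.5306, 0.251, 0.1425]
tcp_rot: [3.14, -0.001, -1.274]
force: [-0.4, -0.5, -1.0]
opening: 0.0665
grip_force: 12.0
```

Request:
{"api": "step_arm", "payload": {"increments": [[0, 0, -8, 0], [0, 0, -18, 0], [0, 0, -28, 0], [0, 0, -38, 0], [0, 0, -48, 0], [0, 0, -56, 0], [0, 0, -62, 0], [0, 0, -66, 0], [0, 0, -68, 0], [0, 0, -69, 0], [0, 0, -69, 0]]}}

```text
clock: 14.55
ee_pos: [0.5312, 0.2515, 0.0748]
tcp_rot: [-3.141, 0.0, -1.273]
force: [0.2, 1.2, -0.7]
opening: 0.0666
grip_force: 12.0
```

Request:
{"api": "step_arm", "payload": {"increments": [[0, 0, -1, 0], [0, 0, -2, 0], [0, 0, -2, 0], [0, 0, -2, 0]]}}

```text
clock: 14.95
ee_pos: [0.5311, 0.2514, 0.0727]
tcp_rot: [-3.142, 0.0, -1.273]
force: [0.1, -0.0, -0.3]
opening: 0.0671
grip_force: 12.0
```

Request:
{"api": "step_arm", "payload": {"increments": [[0, 0, -0.5, 0], [0, 0, -1, 0], [0, 0, -1.5, 0], [0, 0, -1.5, 0], [0, 0, -1.5, 0]]}}

```text
clock: 15.45
ee_pos: [0.5311, 0.2514, 0.0711]
tcp_rot: [-3.142, 0.0, -1.274]
force: [-0.0, -0.2, -0.9]
opening: 0.067
grip_force: 12.0
```

Request:
{"api": "step_arm", "payload": {"increments": [[0, 0, -0.5, 0], [0, 0, -0.5, 0], [0, 0, -0.5, 0], [0, 0, -0.5, 0]]}}

```text
clock: 15.85
ee_pos: [0.5311, 0.2514, 0.0711]
tcp_rot: [-3.141, 0.0, -1.273]
force: [-0.5, -0.5, 3.6]
opening: 0.0667
grip_force: 12.0
```

Contact came at the expected height (3.6 N). I'm releasing and going straight up.

Request:
{"api": "step_arm", "payload": {"increments": [[0, 0, 0, 0], [0, 0, 0, 0], [0, 0, 0, 0], [0, 0, 0, 0], [0, 0, 0, 0], [0, 0, 0, 0]], "grip": 1}}

```text
clock: 16.45
ee_pos: [0.5311, 0.2514, 0.0705]
tcp_rot: [3.142, -0.0, -1.273]
force: [-0.8, -1.1, 0.1]
opening: 0.0865
grip_force: 0.0
```

Request:
{"api": "step_arm", "payload": {"increments": [[0, 0, 5, 0], [0, 0, 15, 0], [0, 0, 35, 0], [0, 0, 65, 0], [0, 0, 100, 0], [0, 0, 140, 0], [0, 0, 175, 0], [0, 0, 190, 0], [0, 0, 190, 0], [0, 0, 190, 0]]}}

```text
clock: 17.45
ee_pos: [0.5305, 0.2512, 0.2605]
tcp_rot: [3.141, 0.001, -1.274]
force: [0.4, -0.1, -0.0]
opening: 0.0869
grip_force: 0.0
```

```bash
python3 - <<'E'
from h import *
from scipy.optimize import least_squares
st=r.state(); s=r.snapshot("wrist"); D=s["depth"];P=wpts(s,st["ee_pos"],st["tcp_rot"]);print(st["ee_pos"],st["tcp_rot"])
q=P[(D>0)&(np.hypot(P[...,0]-.531,P[...,1]-.25)<.045)&(P[...,2]>.1)&(P[...,2]<.111)]
h=cv2.convexHull(q[:,:2].astype(np.float32));print(len(q),cv2.minEnclosingCircle(h),np.percentile(q[:,2],[5,50,95]))
A=np.c_[q[:,:2]-q[:,:2].mean(0),np.ones(len(q))];print("slope",np.linalg.lstsq(A,q[:,2],rcond=None)[0])
cv2.imwrite("pics/w7.png",s["color"][...,::-1])
H=np.array([548,191])
for t in [2.2,2,1.8,1.6,1.4,1.2,1.,.8,.6,.4]:
    f=np.radians(86.8)-t; d=20
    print(t,(H+30*np.array([np.cos(f),np.sin(f)])-d*np.array([-np.sin(f),np.cos(f)])).round(0))
E
```

```text
[0.53054503 0.25120677 0.26050677] [ 3.1412939e+00  6.3699880e-04 -1.2737076e+00]
3947 ((0.5313990712165833, 0.2498844414949417), 0.03296893462538719) [0.10381793 0.10847163 0.10986395]
slope [-0.00067602  0.00390811  0.10809376]
2.2 [559. 157.]
2 [565. 159.]
1.8 [571. 163.]
1.6 [576. 169.]
1.4 [580. 175.]
1.2 [583. 181.]
1.0 [584. 188.]
0.8 [584. 196.]
0.6 [582. 203.]
0.4 [579. 209.]
```

View pics/w7.png

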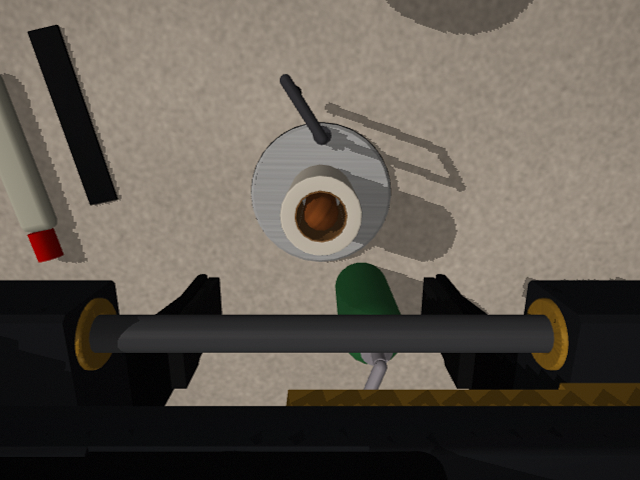

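The wrist view shows the roll seated and centred on the spindle at (321,215), top level at 108 mm, with the arm still open at (305,105). Next I push it back in from the outer side.

Request:
{"api": "step_arm", "payload": {"increments": [[5, -20, 0, -0.13], [10, -45, 0, -0.26], [15, -75, 0, -0.4], [20, -104, 0, -0.53], [20, -104, 0, -0.66], [20, -104, 0, -0.8], [20, -104, 0, -0.93], [20, -104, 0, -1.06], [20, -104, 0, -1.2], [20, -104, 0, -1.33], [20, -104, 0, -1.45], [20, -104, 0, -1.45]], "grip": -1}}

```text
clock: 18.7
ee_pos: [0.5503, 0.1471, 0.2588]
tcp_rot: [-3.141, -0.004, -2.723]
force: [0.4, 0.4, 0.6]
opening: 0.0027
grip_force: 0.0
```

Request:
{"api": "step_arm", "payload": {"increments": [[0, 0, -20, 0], [0, 0, -50, 0], [0, 0, -85, 0], [0, 0, -115, 0], [0, 0, -130, 0], [0, 0, -136, 0], [0, 0, -136, 0], [0, 0, -136, 0]]}}

```text
clock: 19.5
ee_pos: [0.5516, 0.1476, 0.1253]
tcp_rot: [-3.141, 0.001, -2.722]
force: [-0.4, 0.7, 0.2]
opening: 0.0
grip_force: 0.0
```

Request:
{"api": "step_arm", "payload": {"increments": [[4, 5, 0, 0], [8, 9, 0, 0], [13, 11, 0, 0], [19, 15, 0, 0], [24, 21, 0, 0], [28, 27, 0, 0], [31, 33, 0, 0], [32, 40, 0, 0], [32, 48, 0, 0], [31, 51, 0, 0], [31, 51, 0, 0], [31, 51, 0, 0]]}}

```text
clock: 20.7
ee_pos: [0.582, 0.1987, 0.1248]
tcp_rot: [3.141, 0.001, -2.723]
force: [0.1, -0.3, 0.1]
opening: 0.0006
grip_force: 0.0
```

Request:
{"api": "step_arm", "payload": {"increments": [[5, -3, 5, 0], [8, -6, 25, 0], [8, -6, 60, 0], [0, -15, 100, 0], [-15, -40, 130, 0], [-40, -80, 150, 0], [-70, -120, 150, 0], [-90, -160, 150, 0], [-100, -190, 150, 0], [-100, -200, 150, 0], [-100, -200, 150, 0], [-100, -200, 150, 0]]}}

```text
clock: 21.9
ee_pos: [0.4828, -0.0013, 0.2748]
tcp_rot: [3.142, 0.001, -2.724]
force: [-0.3, -0.4, 0.4]
opening: 0.0005
grip_force: 0.0
```

```bash
python3 - <<'E'
from h import *
print(r.state()["clock"],r.state()["ee_pos"])
s=r.snapshot("top");P=pts(s)[...,:3]; D=s["depth"]
q=P[(D>0)&(np.hypot(P[...,0]-.55,P[...,1]-.19)<.06)&(P[...,2]>.13)&(P[...,2]<.15)];print("crank",np.round(q[::4,:2],3).tolist())
q=P[(D>0)&(np.hypot(P[...,0]-.531,P[...,1]-.25)<.045)&(P[...,2]>.1)&(P[...,2]<.115)];print(len(q),np.median(q,0))
for n,c,z in [("tumb",(.574,-.31),(.085,.105)),("sham",(.479,-.165),(.17,.2)),("soap",(.4585,.335),(.06,.12))]:
    q=P[(D>0)&(np.hypot(P[...,0]-c[0],P[...,1]-c[1])<.05)&(P[...,2]>z[0])&(P[...,2]<z[1])]; print(n,len(q),cv2.minEnclosingCircle(cv2.convexHull(q[:,:2].astype(np.float32))) if len(q) else "")
a=s["color"][90:360,110:510,::-1]; cv2.imwrite("pics/t8.png",cv2.resize(a,None,fx=2,fy=2))
E
```

```text
21.9 [ 0.48275347 -0.00134423  0.27476901]
crank [[0.562, 0.236], [0.559, 0.237], [0.558, 0.229], [0.557, 0.236], [0.556, 0.226]]
70 [0.55139053 0.26040509 0.10763187]
tumb 329 ((0.5738564133644104, -0.31118568778038025), 0.037372246384620667)
sham 377 ((0.4787762761116028, -0.16497741639614105), 0.02168477140367031)
soap 0
```

View pics/t8.png

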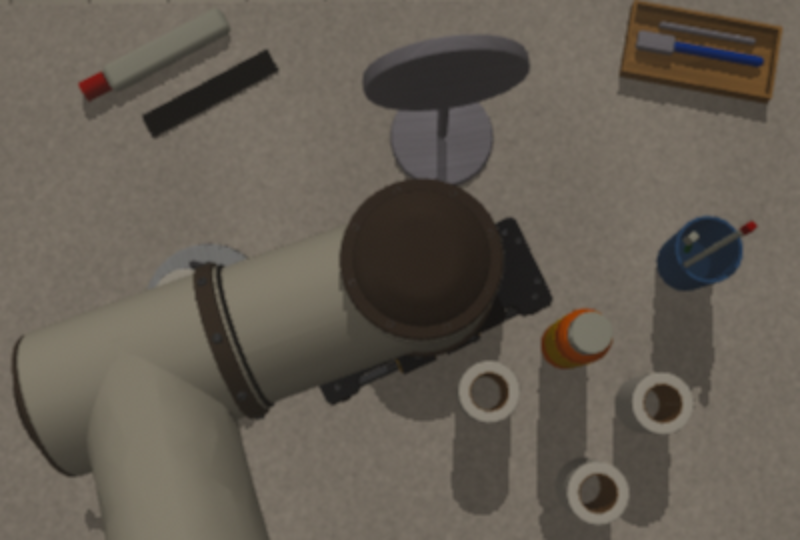

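The arm hides the stand in this view. The tumbler, shampoo and mirror have not moved. I'll back off once more for a clear final check.

Request:
{"api": "step_arm", "payload": {"increments": [[-30, -40, 10, 0], [-55, -85, 20, 0], [-75, -130, 20, 0], [-85, -175, 20, 0], [-95, -220, 20, 0], [-105, -265, 20, 0], [-110, -300, 20, 0], [-110, -310, 20, 0], [-110, -310, 20, 0], [-110, -310, 20, 0]]}}

```text
clock: 22.95
ee_pos: [0.3727, -0.3107, 0.2942]
tcp_rot: [3.141, -0.0, -2.722]
force: [-0.6, 0.2, 0.4]
opening: 0.0005
grip_force: 0.0
```

```bash
python3 - <<'E'
from h import *
s=r.snapshot("top");P=pts(s)[...,:3]; D=s["depth"]
q=P[(D>0)&(np.hypot(P[...,0]-.55,P[...,1]-.19)<.06)&(P[...,2]>.13)&(P[...,2]<.15)];e=q[:,:2]-[.548,.191];k=np.hypot(*e.T)>.02
print("theta",np.radians(86.8)-np.median(np.arctan2(e[k,1],e[k,0])),len(q))
for n,c,z in [("roll",(.531,.25),(.1,.113)),("soap",(.4585,.335),(.06,.12))]:
    q=P[(D>0)&(np.hypot(P[...,0]-c[0],P[...,1]-c[1])<.045)&(P[...,2]>z[0])&(P[...,2]<z[1])]; print(n,len(q),cv2.minEnclosingCircle(cv2.convexHull(q[:,:2].astype(np.float32))) if len(q) else "",np.percentile(q[:,2],[5,50,95]))
a=s["color"][170:330,110:290,::-1]; cv2.imwrite("pics/t9.png",cv2.resize(a,None,fx=3,fy=3))
E
```

```text
theta 0.1674605777109326 96
roll 625 ((0.5273267030715942, 0.2503039240837097), 0.0342121459543705) [0.10266229 0.10713554 0.11098847]
soap 428 ((0.45850205421447754, 0.33517226576805115), 0.029452254995703697) [0.06892262 0.10884897 0.11932566]
```

View pics/t9.png

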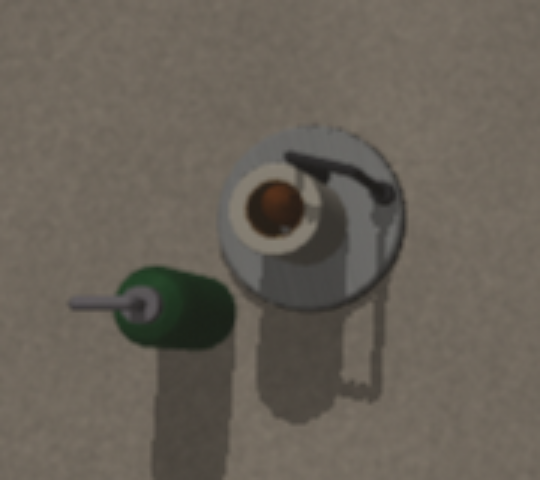

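The roll sits on the spindle at (275,208). The tear arm rests against it at (320,170), reading about 0.17 rad, and the soap pump is where it was.

```bash
python3 -c "
from cell import r
print(r.hand_in())"
```

```text
the job is handed in; nothing more can be done
None
```

Job handed in at about 23 s on the robot's clock: the roll sits flat on the stand's base, the tear arm rests against it at about 0.17 rad, and the tumbler, shampoo, soap pump and mirror show no shift in the camera checks.

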